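# Load the objective carrier in reverse order

### The job

Move the four microscope objectives from the wooden storage rack to the empty aluminium carrying rack, in reverse order: the one that stood nearest the robot goes to the place farthest from the robot, the next one to the next place in, and so on. Each must stand upright, fully down inside its black collar. Do not tip any objective over, and leave the bottle, slide box and glass dish where they are.

Things in the scene. Friction and masses are not known exactly. Their poses are not given: they have to be found in the camera images.
- store: dark wooden storage rack, full at the start: fixed slab 250 x 64 mm, 10 mm thick, with a row of four coloured collars. Origin: centre of its underside, on the bench; x runs along the row, away from the robot (turned up to 0.3 rad), z up. Places on its x axis at -82.5, -27.5, +27.5, +82.5 mm, the first nearest the robot. On the robot's left or right.
- carrier: aluminium carrying rack, empty: fixed slab 250 x 64 mm, 10 mm thick, with a row of four black collars, 44 mm inside, 52 outside, 5 high; a foot stands inside on the slab. Origin: centre of its underside, on the bench; x runs along the row, away from the robot (turned up to 0.3 rad), z up. Places on its x axis at -82.5, -27.5, +27.5, +82.5 mm, the first nearest the robot. On the side opposite the store.
- mid_red (a point): red objective: upright metal barrel 30 mm in diameter, straight from its flat foot to 46 mm up (grip there), red band and sloping shoulder at 41 to 54 mm, 16 mm steel nose above; 60 mm tall, about 160 g. The point is on its axis half-way up, 30 mm above the foot; z up, yaw of no account. Starts in the red collar, foot 10 mm above the bench.
- mid_yellow (a point): yellow objective: upright metal barrel 30 mm in diameter, straight from its flat foot to 46 mm up (grip there), yellow band and sloping shoulder at 41 to 54 mm, 16 mm steel nose above; 64 mm tall, about 160 g. The point is on its axis half-way up, 32 mm above the foot; z up, yaw of no account. Starts in the yellow collar, foot 10 mm above the bench.
- mid_green (a point): green objective: upright metal barrel 30 mm in diameter, straight from its flat foot to 46 mm up (grip there), green band and sloping shoulder at 41 to 54 mm, 16 mm steel nose above; 68 mm tall, about 160 g. The point is on its axis half-way up, 34 mm above the foot; z up, yaw of no account. Starts in the green collar, foot 10 mm above the bench.
- mid_blue (a point): blue objective: upright metal barrel 30 mm in diameter, straight from its flat foot to 46 mm up (grip there), blue band and sloping shoulder at 41 to 54 mm, 16 mm steel nose above; 72 mm tall, about 160 g. The point is on its axis half-way up, 36 mm above the foot; z up, yaw of no account. Starts in the blue collar, foot 10 mm above the bench.
- collar_red: the red collar fixed on the storage rack, 44 mm inside, 52 mm outside, 5 mm high; its origin is at the centre of its underside, 10 mm above the bench. It stays there and shows where the red objective stood at the start.
- collar_yellow: the yellow collar fixed on the storage rack, 44 mm inside, 52 mm outside, 5 mm high; its origin is at the centre of its underside, 10 mm above the bench. It stays there and shows where the yellow objective stood at the start.
- collar_green: the green collar fixed on the storage rack, 44 mm inside, 52 mm outside, 5 mm high; its origin is at the centre of its underside, 10 mm above the bench. It stays there and shows where the green objective stood at the start.
- collar_blue: the blue collar fixed on the storage rack, 44 mm inside, 52 mm outside, 5 mm high; its origin is at the centre of its underside, 10 mm above the bench. It stays there and shows where the blue objective stood at the start.
- dropper: bystander: a small white plastic bottle, 36 mm wide and 62 mm tall, loose, standing between the racks; origin at the centre of its underside.
- slidebox: bystander: a closed grey slide box 85 x 34 x 22 mm, loose, lying between the racks; origin at the centre of its underside.
- dish: bystander: a shallow covered glass dish 60 mm wide and 16 mm tall, loose, beyond the racks; origin at the centre of its underside.

How it is judged:
By the outcome, as a careful person would: the job done as asked, in the order asked, and still so for the second after the job is handed in, with the robot touching nothing.
It also fails if it takes over 128 s, if anything falls off the work surface, if the arm or the gripper's body presses on something with over 40 N, if the wrist force passes 120 N, or if a joint passes its speed limit or range.

### The arm

A 6-joint arm with a two-finger parallel gripper is mounted at the origin on the work surface. World frame = base frame: x ahead of the robot, y to its left, z up, the work surface at z = 0. Lengths are in m, angles in rad, forces in N, time in s.
With the tool pointing down it reaches from about 0.35 to 0.775 m from the base axis. Payload 7.3 kg.
Tool frame: the origin (TCP) lies at the very end of the fingers, on their centre line; the grasp point (between the pads) lies 19 mm behind it; x points along the fingers, y is the direction in which the jaws open and shut, and the axes are right-handed (so a half turn about x gives the same grasp; the last joint's range is limited). The gripper opens to 92 mm and grips with 3 to 60 N. Pads are 19 mm wide; open, the fingers measure 130 mm over their backs; the gripper's body (75 mm by 190 mm) begins 47 mm behind the grasp point.
Start: joints at [1.037, 0.342, 1.524, -0, 1.275, -0.146], TCP at [0.199, 0.486, 0.227] pointing down, gripper open.
Joint ranges: [-2.53, 2.53], [-0.77, 2.02], [0.04, 2.7], [-1, 4.14], [0.28, 2.66], [-3.11, 3.11]. Speed limits (rad/s): [2.57, 2.57, 3.14, 3.14, 3.14, 3.14].

### API

Orientations are given as [roll, pitch, yaw] about the fixed x, y, z axes, in that order (R = Rz(yaw) Ry(pitch) Rx(roll)).
In Python, from cell import observe, vision, job gives the robot as it stands.
- The arm moves only by the tool send_rows, never from a script. Its argument "motion" is a list of rows, each an object with "hand": the opening, from -1 (shut) to 1 (fully open), so that 0 is half open; "slide": the shift along the tool's x, y, z in mm, a list of three; "spin": the turn about the tool's x in rad. In form: [{"hand": hand, "slide": [tx, ty, tz], "spin": spin}, ...]. A call has 1 to 8 rows; each row shifts and turns the pose as measured when the row begins, along the tool's axes as they then stand; what a row does not reach is not made up. A row lasts 1/10 s, in which the tool goes at most 50 mm and 8.59 degrees, less where a joint would pass 70% of its speed; a pose out of reach is approached as far as the arm can. A call with a gripper value outside its range is refused whole. The fingers move at their own pace and stop on an object; "grip_force" is the grip in N (left out, the last holds). Time passes only in rows, so rows that do not move let the fingers close. It gives the time, the measured TCP pose, the force and the opening at its end, in the units of the state.
- observe(): the state, without advancing time (a new reading comes with each control period).
- vision.read_camera(name): name is "scene" or "top"; returns a dict with "pixels" (420x560x3 uint8, blue, green, red), "range_z" (420x560 float32, m along the optical axis (not along the pixel's ray), 0 where there is no reading), "fx", "fy", "cx", "cy" (pixels), "world_from_camera" (4x4, takes a point from camera to world coordinates). Camera axes: x right, y down, z forward; pixel columns grow to the right and rows downward; lengths in m; the calibration is good to about 2 mm. A picture is of the moment at which its call begins.
- job.hand_in(): hands the job in, once; it reports no verdict.
Trained networks look in a picture, given as the dict that the camera call returned (one of the last four; its "shot" number tells which), for a name from the list of things; names that differ only in an ending like _2 or _b are one class to them, and where a whole thing is asked for, a point or a joint stands for the part that bears it (a point fixed in the world has none). Each returns a list of dicts, best first, with "conf" (0 to 1); they miss things now and then, are a little off and sometimes report something else, mostly with a low value. They report only what shows in the picture. A call takes as long as a camera call.
- vision.search_frame(picture, thing): "uv" ([column, row] in pixels, amid what is visible of it).
- vision.cut_out(picture, thing): "mask" (420x560 bool, what is visible of it) and "uv" ([column, row] in pixels, amid what is visible of it).
The state is a dict: "time": time; "qpos": joint angles; "qvel": joint speeds; "joint_efforts": joint torques, N m; "tool_pos": TCP position; "tool_rot": TCP orientation; "contact_force": force on the tool from outside, world axes, zero at the start; "torque": the same for the moment, N m; "opening": finger opening in m.
Only numpy, scipy, OpenCV 4.12 (cv2) and the standard library are available. Lean on these libraries where they do the work, as an engineer would, in place of code of your own. Each camera call takes 0.05 s, during which the arm holds its last target.

## Working session

There is one attempt and no reset: what is moved stays moved. The work goes in short steps, Python scripts to look and compute and a tool call to move; the robot and the scene stay as the last step left them, time stands still between calls to the robot, and variables do not carry over. Pictures are saved under pics/ and viewed, and the job is handed in when it is done.

Besides the shell and the picture viewer there is one more tool, called as name(argument=value, ...), one argument or row to a line, values as JSON. send_rows: Moves the arm, as the interface text tells. Its arguments: {"type":"object","properties":{"motion":{"type":"array","items":{"type":"object","properties":{"hand":{"type":"number"},"slide":{"type":"array","items":{"type":"number"}},"spin":{"type":"number"}}}},"grip_force":{"type":"number"}},"required":["motion"]}

```bash
mkdir -p pics; ls
python3 - <<'E'
from cell import observe, vision, job
import cv2, numpy as np
s=observe(); print(s)
for n in("scene","top"):
    p=vision.read_camera(n); cv2.imwrite(f"pics/{n}0.png",p["pixels"]); print(n,p["fx"],p["fy"],p["cx"],p["cy"],np.round(p["world_from_camera"],3).tolist(),p["shot"])
    np.savez(f"{n}0.npz",**{k:v for k,v in p.items()})
    for t in ["store","carrier","mid_red","mid_yellow","mid_green","mid_blue","dropper","slidebox","dish"]:
        print(t,[(np.round(r["uv"],1).tolist(),round(r["conf"],2)) for r in vision.search_frame(p,t)][:2])
E
```

```text
pics
{'time': 0.0, 'qpos': array([ 1.03699029e+00,  3.42743832e-01,  1.52502629e+00, -4.83863081e-06,
        1.27539515e+00, -1.46019717e-01]), 'qvel': array([ 0.00057344, -0.00125365, -0.00068947, -0.00077037,  0.00152509,
        0.00161358]), 'joint_efforts': array([-1.41966043e-04, -4.31243312e+01, -2.44220889e+01,  7.19633955e-02,
        5.57232206e-02, -7.24821189e-05]), 'tool_pos': array([0.19830252, 0.48566426, 0.22603077]), 'tool_rot': array([-1.71387393,  1.5692237 , -2.10165885]), 'contact_force': array([-0.39666662,  0.67915586, -0.41494284]), 'torque': array([-0.09705057, -0.02698899, -0.03396701]), 'opening': 0.09195684019905143}
scene 538.4198923695313 538.4198923695313 281.1035376566759 207.50129580539922 [[0.715, 0.394, -0.578, 1.177], [0.699, -0.376, 0.608, -0.638], [0.022, -0.839, -0.544, 0.632], [0.0, 0.0, 0.0, 1.0]] 1
store [([207.2, 268.3], 0.81)]
carrier [([320.4, 198.0], 0.97)]
mid_red [([229.6, 255.4], 0.82), ([304.9, 249.1], 0.4)]
mid_yellow [([214.3, 239.3], 0.63)]
mid_green [([193.2, 227.5], 0.58)]
mid_blue [([182.3, 215.8], 0.96)]
dropper [([241.5, 202.0], 0.88)]
slidebox [([303.5, 248.1], 0.75), ([192.2, 227.2], 0.73)]
dish [([348.0, 274.1], 0.93)]
top 510.4928516310262 510.4928516310262 287.04913688979804 214.28403244878496 [[-0.003, -0.984, 0.179, 0.472], [-1.0, 0.004, 0.007, -0.014], [-0.008, -0.179, -0.984, 0.87], [0.0, 0.0, 0.0, 1.0]] 2
store [([367.0, 286.0], 0.59)]
carrier [([195.6, 272.4], 0.85), ([372.4, 303.4], 0.48)]
mid_red [([374.8, 232.8], 0.54)]
mid_yellow [([373.6, 267.1], 0.53)]
mid_green [([373.3, 301.2], 0.85), ([288.5, 140.7], 0.69)]
mid_blue [([371.9, 332.0], 0.63)]
dropper [([287.8, 316.9], 0.85)]
slidebox [([288.0, 203.5], 0.77)]
dish [([287.6, 140.0], 0.82), ([371.9, 264.9], 0.35)]
```

View pics/top0.png

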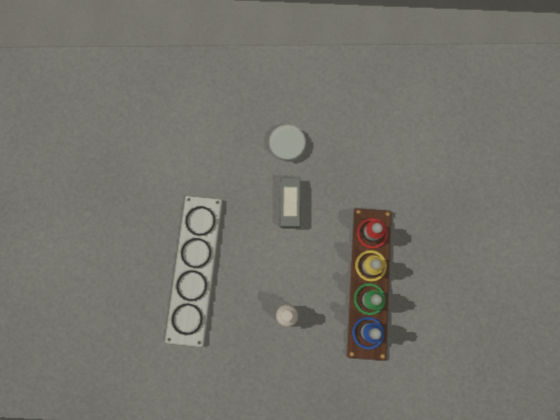

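View pics/scene0.png

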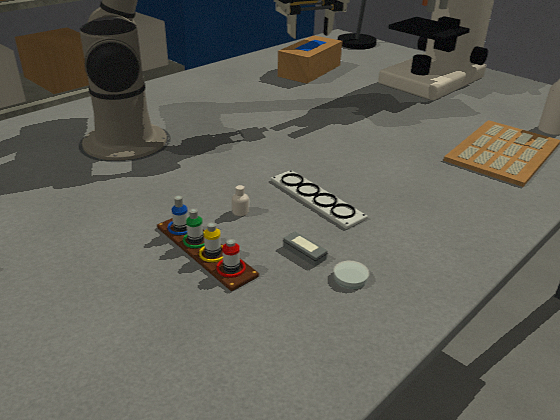

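```bash
cat > h.py <<'E'
import numpy as np, cv2
def ray(p,uv,z):
    T=p["world_from_camera"]; uv=np.atleast_2d(np.asarray(uv,float))
    d=np.c_[(uv[:,0]-p["cx"])/p["fx"],(uv[:,1]-p["cy"])/p["fy"],np.ones(len(uv))]@T[:3,:3].T
    s=(z-T[2,3])/d[:,2]; return T[:3,3]+d*s[:,None]
def cloud(p):
    v,u=np.mgrid[:420,:560]; z=p["range_z"]
    c=np.stack([(u-p["cx"])/p["fx"]*z,(v-p["cy"])/p["fy"]*z,z],-1)
    return c@p["world_from_camera"][:3,:3].T+p["world_from_camera"][:3,3]
def fitcirc(P):
    A=np.c_[2*P,np.ones(len(P))]; x=np.linalg.lstsq(A,(P**2).sum(1),rcond=None)[0]
    return x[:2],np.sqrt(x[2]+x[:2]@x[:2])
E
cat > m0.py <<'E'
from h import *
p=dict(np.load("top0.npz")); q=dict(np.load("scene0.npz"))
for n,p in(("top",p),("scene",q)):
    im=p["pixels"]; hsv=cv2.cvtColor(im,cv2.COLOR_BGR2HSV); C=cloud(p)
    # work region
    reg=(C[...,0]>.2)&(C[...,0]<.65)&(abs(C[...,1])<.3)&(p["range_z"]>0)
    print(n,"bench z",np.median(C[reg][:,2]))
    H,S,V=cv2.split(hsv)
    slab=((C[...,2]>.004)&(C[...,2]<.02)&reg)
    for nm,sgn in(("store",-1),("carrier",1)):
        m=slab&(C[...,1]*sgn>.06)
        if n=="scene": pass
        k,lab,st,ce=cv2.connectedComponentsWithStats(m.astype(np.uint8)); i=1+np.argmax(st[1:,4]); m=lab==i
        P=C[m]; r=cv2.minAreaRect(ray(p,np.argwhere(m)[:,::-1],.010)[:,:2].astype(np.float32)*1000)
        print(nm,m.sum(),"zmed",np.median(P[:,2]).round(4),"rect",np.round(r[0],1),np.round(r[1],1),round(r[2],1))
    for col,(a,b) in dict(red=(172,8),yellow=(20,33),green=(45,80),blue=(100,130)).items():
        hm=((H>=a)&(H<=b)) if a<b else ((H>=a)|(H<=b))
        m=hm&(S>130)&(V>40)&reg&(C[...,1]<0)
        P=C[m]; lo=P[(P[:,2]<.022)]; hi=P[P[:,2]>.04]
        c,rr=fitcirc(lo[:,:2]) if len(lo)>10 else (None,None)
        print(col,m.sum(),len(lo),"collar",None if c is None else np.round(c*1000,1),rr,"band",len(hi),np.round(np.median(hi,0)*1000,1) if len(hi) else None)
E
python3 m0.py
```

```text
top bench z 0.0004368940640712693
store 4355 zmed 0.0105 rect [ 512.3 -145.7] [ 64.2 249.4] 85.8
carrier 5468 zmed 0.0105 rect [531.8 148.1] [ 66.2 243.5] 84.4
red 508 323 collar [ 595.3 -151.6] 0.024171770103657685 band 185 [ 591.3 -148.5   59. ]
yellow 503 321 collar [ 539.7 -147.6] 0.023712805874615762 band 179 [ 533.9 -143.4   59.2]
green 2 0 collar None None band 2 [ 481.4 -132.3   59.3]
blue 303 139 collar [ 430.3 -139.5] 0.023689707165569732 band 164 [ 434.8 -137.4   58.8]
scene bench z 0.001392886143297245
store 1918 zmed 0.0115 rect [ 516.1 -149.3] [ 67.9 255.7] 86.5
carrier 1782 zmed 0.0113 rect [534.3 145.6] [ 72.7 246.3] 82.9
red 422 274 collar [ 545.5 -152.2] 0.06091978715899385 band 148 [ 603.8 -158.5   59.6]
yellow 279 133 collar [ 530.  -135.9] 0.0476831122496936 band 143 [ 546.  -153.5   59.4]
green 208 85 collar [ 486.  -147.1] 0.022188797413322435 band 123 [ 491.7 -151.7   59.3]
blue 191 76 collar [ 430.1 -141.1] 0.02419032138007701 band 115 [ 440.5 -147.7   59.4]
```

```bash
cat > m1.py <<'E'
from h import *
from scipy.optimize import least_squares
top=dict(np.load("top0.npz")); sc=dict(np.load("scene0.npz"))
for n,p in(("top",top),("scene",sc)):
    C=cloud(p); V=p["pixels"].max(2)
    a=-.098; ax=np.array([np.cos(a),np.sin(a)]); pe=np.array([-ax[1],ax[0]])
    W=C[...,:2]-np.array([.532,.148]); s=W@ax; t=W@pe
    m=(abs(s)<.125)&(abs(t)<.029)&(V<75)&(p["range_z"]>0)
    uv=np.argwhere(m)[:,::-1]; P=ray(p,uv,.0145)[:,:2]
    def res(x):
        th=x[2]; ax=np.array([np.cos(th),np.sin(th)])
        D=[np.linalg.norm(P-(x[:2]+o*ax),axis=1) for o in(-.0825,-.0275,.0275,.0825)]
        return abs(np.min(D,0)-.024)
    r=least_squares(res,[.532,.148,-.1],loss="soft_l1",f_scale=.002,x_scale=.01)
    print(n,"carrier",m.sum(),np.round(r.x,4),np.median(res(r.x)).round(4))
c=np.array([.5128,-.1456]);a=-.0732
for nm,o,h in(("blue",-.0825,72),("green",-.0275,68),("yellow",.0275,64),("red",.0825,60)):
    c0=c+o*np.array([np.cos(a),np.sin(a)])
    out=[]
    for n,p in(("top",top),("scene",sc)):
        C=cloud(p); near=(np.linalg.norm(C[...,:2]-c0,axis=-1)<.024)&(p["range_z"]>0)
        mt=near&(C[...,2]>(10+h-5)/1000)
        zt=np.median(C[mt][:,2])
        nose=ray(p,np.argwhere(mt)[:,::-1].astype(float),(10+h)/1000)[:,:2].mean(0)
        b=C[near&(C[...,2]>.02)&(C[...,2]<.05)][:,:2]
        r=least_squares(lambda x:np.linalg.norm(b-x,axis=1)-.015,c0,loss="soft_l1",f_scale=.001).x if len(b)>8 else None
        out+= [n,mt.sum(),zt.round(4),np.round(nose*1000,1),"barrel",len(b),None if r is None else np.round(r*1000,1)]
    print(nm,np.round(c0*1000,1),*out)
E
python3 m1.py
python3 - <<'E'
from cell import observe
from scipy.spatial.transform import Rotation as R
s=observe();print(R.from_euler('xyz',s['tool_rot']).as_matrix().round(3))
E
```

```text
top carrier 507 [ 0.5352  0.1486 -0.1059] 0.0006
scene carrier 503 [ 0.5369  0.1463 -0.1055] 0.002
blue [ 430.5 -139.6] top 88 0.0821 [ 432. -141.] barrel 47 [ 431.8 -141.7] scene 47 0.0823 [ 436.2 -143.2] barrel 185 [ 432.4 -140.9]
green [ 485.4 -143.6] top 87 0.0779 [ 482.6 -144.9] barrel 46 [ 482.9 -145.3] scene 50 0.0784 [ 486.5 -147.1] barrel 204 [ 483.5 -144.5]
yellow [ 540.2 -147.6] top 80 0.0741 [ 537.2 -146.1] barrel 50 [ 537.5 -146.8] scene 49 0.0749 [ 540.5 -148.2] barrel 215 [ 537.8 -146.1]
red [ 595.1 -151.6] top 92 0.0697 [ 594.8 -151. ] barrel 65 [ 595.3 -151.5] scene 66 0.07 [ 598.7 -153.1] barrel 221 [ 595.5 -150.9]
[[ 0.     0.378  0.926]
 [ 0.     0.926 -0.378]
 [-1.     0.     0.   ]]
```

send_rows(
  motion=[
    {"hand": 1, "slide": [3, -10, 38], "spin": 0},
    {"hand": 1, "slide": [3, -10, 38], "spin": 0},
    {"hand": 1, "slide": [3, -10, 38], "spin": 0},
    {"hand": 1, "slide": [3, -10, 38], "spin": 0},
    {"hand": 1, "slide": [3, -10, 38], "spin": 0},
    {"hand": 1, "slide": [3, -10, 38], "spin": 0},
    {"hand": 1, "slide": [3, -10, 38], "spin": -0.15},
    {"hand": 1, "slide": [0, 0, 0], "spin": -0.15},
  ],
  grip_force=20,
)

```text
time: 1.8
tool_pos: [0.4258, 0.3166, 0.2052]
tool_rot: [0.967, 1.567, 0.889]
contact_force: [-1.0, 0.4, -0.2]
opening: 0.092
```

```bash
cat > rel.py <<'E'
import sys,numpy as np
from cell import observe
from scipy.spatial.transform import Rotation as R
s=observe(); M=R.from_euler('xyz',s['tool_rot']).as_matrix(); p=s['tool_pos']*1000
print("t",round(s['time'],2),"pos",p.round(1),"jawang",round(np.arctan2(M[1,1],M[0,1]),4),"tilt",M[2].round(3),"F",s['contact_force'].round(1),"open",round(s['opening'],4),'spin to 1.48:',round(np.arctan2(M[1,1],M[0,1])-1.48,3))
c=p
for a in sys.argv[1:]:
    w=np.array([float(x) for x in a.split(',')]); d=M.T@(w-c); print(a,'slide',d.round(1),'len',np.linalg.norm(d).round(0)); c=w
E
python3 rel.py 432,-141.3,150 432,-141.3,26
```

```text
t 1.8 pos [425.8 316.6 205.2] jawang 1.4921 tilt [-1.     0.003  0.002] F [-1.   0.4 -0.2] open 0.092 spin to 1.48: 0.012
432,-141.3,150 slide [  54.  -456.2   42.1] len 461.0
432,-141.3,26 slide [124.   -0.3  -0.2] len 124.0
```

send_rows(
  motion=[
    {"hand": 1, "slide": [5, -45, 4], "spin": 0.012},
    {"hand": 1, "slide": [5, -45, 4], "spin": 0},
    {"hand": 1, "slide": [5, -45, 4], "spin": 0},
    {"hand": 1, "slide": [5, -45, 4], "spin": 0},
    {"hand": 1, "slide": [5, -45, 4], "spin": 0},
    {"hand": 1, "slide": [5, -45, 4], "spin": 0},
    {"hand": 1, "slide": [5, -45, 4], "spin": 0},
    {"hand": 1, "slide": [5, -45, 4], "spin": 0},
  ],
)

```text
time: 2.6
tool_pos: [0.4294, -0.0536, 0.1632]
tool_rot: [0.549, 1.561, 0.469]
contact_force: [2.3, 0.3, 0.0]
opening: 0.0917
```

```bash
python3 rel.py 432,-141.3,150 432,-141.3,26
```

```text
t 2.6 pos [429.4 -53.6 163.2] jawang 1.4909 tilt [-1.     0.005  0.009] F [2.3 0.3 0. ] open 0.0917 spin to 1.48: 0.011
432,-141.3,150 slide [ 12.8 -87.2   9.5] len 89.0
432,-141.3,26 slide [124.   -0.6  -1.1] len 124.0
```

send_rows(
  motion=[
    {"hand": 1, "slide": [4, -40, 4], "spin": 0.011},
    {"hand": 1, "slide": [4, -37, 4], "spin": 0},
    {"hand": 1, "slide": [2, -10, 1], "spin": 0},
    {"hand": 1, "slide": [0, 0, 0], "spin": 0},
    {"hand": 1, "slide": [0, 0, 0], "spin": 0},
  ],
)

```text
time: 3.1
tool_pos: [0.4303, -0.1494, 0.1524]
tool_rot: [0.443, 1.56, 0.344]
contact_force: [0.9, 0.1, -0.1]
opening: 0.0919
```

```bash
python3 rel.py 432,-141.3,150 432,-141.3,26
```

```text
t 3.1 pos [ 430.3 -149.4  152.4] jawang 1.4714 tilt [-1.     0.005  0.01 ] F [ 0.9  0.1 -0.1] open 0.0919 spin to 1.48: -0.009
432,-141.3,150 slide [2.4 8.2 0.9] len 9.0
432,-141.3,26 slide [124.   -0.6  -1.2] len 124.0
```

send_rows(
  motion=[
    {"hand": 1, "slide": [2, 8, 1], "spin": -0.009},
    {"hand": 1, "slide": [25, 0, 0], "spin": 0},
    {"hand": 1, "slide": [25, 0, 0], "spin": 0},
    {"hand": 1, "slide": [15, 0, 0], "spin": 0},
    {"hand": 1, "slide": [0, 0, 0], "spin": 0},
  ],
)

```text
time: 3.6
tool_pos: [0.4345, -0.1326, 0.085]
tool_rot: [0.354, 1.557, 0.275]
contact_force: [-0.4, -0.8, -0.7]
opening: 0.0919
```

```bash
python3 rel.py 432,-141.3,26
```

```text
t 3.6 pos [ 434.5 -132.6   85. ] jawang 1.4912 tilt [-1.     0.005  0.013] F [-0.4 -0.8 -0.7] open 0.0919 spin to 1.48: 0.011
432,-141.3,26 slide [58.9 -9.1 -2.6] len 60.0
```

send_rows(
  motion=[
    {"hand": 1, "slide": [0, -7, -2], "spin": 0.005},
    {"hand": 1, "slide": [0, 0, 0], "spin": 0},
  ],
)

```text
time: 3.8
tool_pos: [0.4324, -0.1378, 0.0859]
tool_rot: [0.344, 1.556, 0.263]
contact_force: [0.3, -0.7, 0.6]
opening: 0.0921
```

```bash
python3 rel.py 432,-141.3,26
```

```text
t 3.8 pos [ 432.4 -137.8   85.9] jawang 1.4899 tilt [-1.     0.005  0.014] F [ 0.3 -0.7  0.6] open 0.0921 spin to 1.48: 0.01
432,-141.3,26 slide [59.9 -3.8 -1. ] len 60.0
```

send_rows(
  motion=[
    {"hand": 1, "slide": [20, -3, -1], "spin": 0.005},
    {"hand": 1, "slide": [20, 0, 0], "spin": 0},
    {"hand": 1, "slide": [12, 0, 0], "spin": 0},
    {"hand": 1, "slide": [4, 0, 0], "spin": 0},
    {"hand": 1, "slide": [0, 0, 0], "spin": 0},
  ],
)

```text
time: 4.3
tool_pos: [0.4358, -0.142, 0.0334]
tool_rot: [0.034, 1.547, -0.052]
contact_force: [-0.1, -0.7, -0.4]
opening: 0.0919
```

```bash
python3 rel.py 432,-141.3,26
```

```text
t 4.3 pos [ 435.8 -142.    33.4] jawang 1.4848 tilt [-1.     0.001  0.024] F [-0.1 -0.7 -0.4] open 0.0919 spin to 1.48: 0.005
432,-141.3,26 slide [ 7.3  0.4 -4. ] len 8.0
```

send_rows(
  motion=[
    {"hand": 1, "slide": [6, 0, -4], "spin": 0.005},
    {"hand": 1, "slide": [0, 0, 0], "spin": 0},
    {"hand": 1, "slide": [0, 0, 0], "spin": 0},
  ],
)

```text
time: 4.6
tool_pos: [0.4328, -0.1422, 0.0287]
tool_rot: [-0.016, 1.543, -0.107]
contact_force: [0.7, 0.8, -0.6]
opening: 0.092
```

```bash
python3 rel.py 432,-141.3,26
```

```text
t 4.6 pos [ 432.8 -142.2   28.7] jawang 1.4795 tilt [-1.    -0.     0.027] F [ 0.7  0.8 -0.6] open 0.092 spin to 1.48: -0.001
432,-141.3,26 slide [ 2.7  0.8 -0.9] len 3.0
```

send_rows(
  motion=[
    {"hand": -0.2, "slide": [2, 0, 0], "spin": 0},
    {"hand": -0.4, "slide": [0, 0, 0], "spin": 0},
    {"hand": -1, "slide": [0, 0, 0], "spin": 0},
    {"hand": -1, "slide": [0, 0, 0], "spin": 0},
    {"hand": -1, "slide": [0, 0, 0], "spin": 0},
    {"hand": -1, "slide": [0, 0, 0], "spin": 0},
  ],
  grip_force=20,
)

```text
time: 5.2
tool_pos: [0.4334, -0.1425, 0.0274]
tool_rot: [-0.037, 1.542, -0.128]
contact_force: [-0.8, 0.0, -0.3]
opening: 0.0483
```

```bash
python3 rel.py 432,-141.3,150
```

```text
t 5.2 pos [ 433.4 -142.5   27.4] jawang 1.4794 tilt [-1.    -0.001  0.029] F [-0.8  0.  -0.3] open 0.0483 spin to 1.48: -0.001
432,-141.3,150 slide [-122.6    0.9    2.1] len 123.0
```

send_rows(
  motion=[
    {"hand": -1, "slide": [0, 0, 0], "spin": 0},
    {"hand": -1, "slide": [0, 0, 0], "spin": 0},
    {"hand": -1, "slide": [0, 0, 0], "spin": 0},
    {"hand": -1, "slide": [0, 0, 0], "spin": 0},
    {"hand": -1, "slide": [0, 0, 0], "spin": 0},
  ],
)

```text
time: 5.7
tool_pos: [0.4334, -0.1424, 0.0274]
tool_rot: [-0.032, 1.542, -0.124]
contact_force: [0.1, 0.4, 0.1]
opening: 0.03
```

```bash
python3 rel.py 432,-141.3,150
```

```text
t 5.7 pos [ 433.4 -142.4   27.4] jawang 1.4794 tilt [-1.    -0.001  0.029] F [0.1 0.4 0.1] open 0.03 spin to 1.48: -0.001
432,-141.3,150 slide [-122.6    0.8    2.1] len 123.0
```

send_rows(
  motion=[
    {"hand": -1, "slide": [-10, 0, 0], "spin": 0},
    {"hand": -1, "slide": [-25, 0, 1], "spin": 0},
    {"hand": -1, "slide": [-35, 0, 1], "spin": 0},
    {"hand": -1, "slide": [-30, 0, 0], "spin": 0},
    {"hand": -1, "slide": [0, 0, 0], "spin": 0},
  ],
)

```text
time: 6.2
tool_pos: [0.4311, -0.1417, 0.1318]
tool_rot: [0.021, 1.546, -0.07]
contact_force: [0.5, 0.8, -2.1]
opening: 0.0295
```

```bash
python3 rel.py 432,-141.3,140 617.5,139.5,140
```

```text
t 6.2 pos [ 431.1 -141.7  131.8] jawang 1.4794 tilt [-1.     0.001  0.025] F [ 0.5  0.8 -2.1] open 0.0295 spin to 1.48: -0.001
432,-141.3,140 slide [-8.2  0.4  1.1] len 8.0
617.5,139.5,140 slide [  4.1 296.6 159. ] len 337.0
```

send_rows(
  motion=[
    {"hand": -1, "slide": [-1, 25, 13], "spin": 0},
    {"hand": -1, "slide": [0, 40, 21], "spin": 0},
    {"hand": -1, "slide": [0, 45, 24], "spin": 0},
    {"hand": -1, "slide": [0, 45, 24], "spin": 0},
    {"hand": -1, "slide": [0, 45, 24], "spin": 0},
    {"hand": -1, "slide": [0, 40, 22], "spin": 0},
    {"hand": -1, "slide": [0, 30, 18], "spin": 0},
    {"hand": -1, "slide": [0, 0, 0], "spin": 0},
  ],
)

```text
time: 7.0
tool_pos: [0.6022, 0.1193, 0.1325]
tool_rot: [-0.051, 1.55, -0.148]
contact_force: [0.4, -0.4, -2.5]
opening: 0.0296
```

```bash
python3 rel.py 617.5,139.5,130
```

```text
t 7.0 pos [602.2 119.3 132.5] jawang 1.4741 tilt [-1.    -0.001  0.02 ] F [ 0.4 -0.4 -2.5] open 0.0296 spin to 1.48: -0.006
617.5,139.5,130 slide [ 2.8 21.6 13.2] len 25.0
```

send_rows(
  motion=[
    {"hand": -1, "slide": [1, 18, 12], "spin": -0.005},
    {"hand": -1, "slide": [1, 2, 1], "spin": 0},
    {"hand": -1, "slide": [0, 0, 0], "spin": 0},
  ],
)

```text
time: 7.3
tool_pos: [0.6148, 0.138, 0.1272]
tool_rot: [-0.264, 1.557, -0.353]
contact_force: [0.7, 0.1, -1.4]
opening: 0.0298
```

```bash
python3 rel.py 618.4,139.5,130 618.4,139.5,30
```

```text
t 7.3 pos [614.8 138.  127.2] jawang 1.4811 tilt [-1.    -0.004  0.013] F [ 0.7  0.1 -1.4] open 0.0298 spin to 1.48: 0.001
618.4,139.5,130 slide [-2.8  1.8  3.5] len 5.0
618.4,139.5,30 slide [100.    0.4  -1.3] len 100.0
```

send_rows(
  motion=[
    {"hand": -1, "slide": [5, 2, 3], "spin": 0},
    {"hand": -1, "slide": [20, 0, 0], "spin": 0},
    {"hand": -1, "slide": [25, 0, 0], "spin": 0},
    {"hand": -1, "slide": [15, 0, 0], "spin": 0},
    {"hand": -1, "slide": [5, 0, 0], "spin": 0},
    {"hand": -1, "slide": [0, 0, 0], "spin": 0},
  ],
)

```text
time: 7.9
tool_pos: [0.6168, 0.1338, 0.0539]
tool_rot: [-0.461, 1.559, -0.556]
contact_force: [0.2, -0.3, -1.8]
opening: 0.0295
```

```bash
python3 rel.py 618.4,139.5,29
```

```text
t 7.9 pos [616.8 133.8  53.9] jawang 1.4755 tilt [-1.    -0.005  0.011] F [ 0.2 -0.3 -1.8] open 0.0295 spin to 1.48: -0.005
618.4,139.5,29 slide [24.9  6.   0.8] len 26.0
```

send_rows(
  motion=[
    {"hand": -1, "slide": [0, 5, 1], "spin": -0.004},
    {"hand": -1, "slide": [0, 0, 0], "spin": 0},
    {"hand": -1, "slide": [0, 0, 0], "spin": 0},
  ],
)

```text
time: 8.2
tool_pos: [0.6194, 0.1384, 0.0561]
tool_rot: [-0.338, 1.556, -0.43]
contact_force: [-0.1, -0.4, -0.5]
opening: 0.0294
```

```bash
python3 rel.py 618.4,139.5,29
python3 - <<'E'
from h import *
from cell import vision
for n in("top","scene"):
    p=vision.read_camera(n); cv2.imwrite(f"pics/{n}1.png",cv2.resize(p["pixels"][100:360,100:400] if n=="scene" else p["pixels"][150:370,120:400],None,fx=2.3,fy=2.3));
E
```

```text
t 8.2 pos [619.4 138.4  56.1] jawang 1.4788 tilt [-1.    -0.005  0.014] F [-0.1 -0.4 -0.5] open 0.0294 spin to 1.48: -0.001
618.4,139.5,29 slide [27.1  1.1 -1.5] len 27.0
```

View pics/scene1.png

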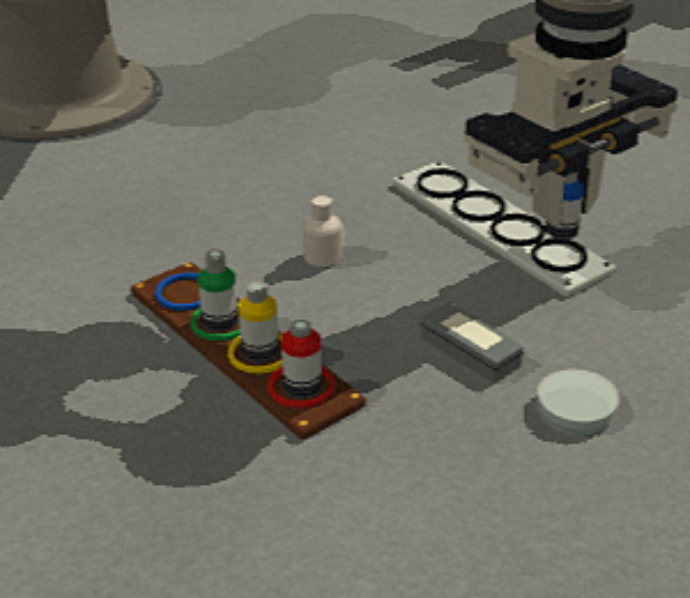

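The blue objective is held upright over the farthest carrier collar (zoomed pixels ~(568,205) over (558,255)), and the other things are undisturbed. I'll lower it now.

send_rows(
  motion=[
    {"hand": -1, "slide": [8, 1, -1], "spin": 0},
    {"hand": -1, "slide": [9, 0, 0], "spin": 0},
    {"hand": -1, "slide": [4, 0, 0], "spin": 0},
    {"hand": -1, "slide": [0, 0, 0], "spin": 0},
  ],
)

```text
time: 8.7
tool_pos: [0.6186, 0.1397, 0.0334]
tool_rot: [-0.328, 1.556, -0.42]
contact_force: [0.1, -0.3, -1.1]
opening: 0.0295
```

```bash
python3 rel.py 618.4,139.5,28
```

```text
t 8.7 pos [618.6 139.7  33.4] jawang 1.4792 tilt [-1.    -0.005  0.014] F [ 0.1 -0.3 -1.1] open 0.0295 spin to 1.48: -0.001
618.4,139.5,28 slide [ 5.4 -0.2 -0.2] len 5.0
```

send_rows(
  motion=[
    {"hand": -1, "slide": [3, 0, 0], "spin": 0},
    {"hand": -1, "slide": [2, 0, 0], "spin": 0},
    {"hand": -1, "slide": [1, 0, 0], "spin": 0},
    {"hand": -1, "slide": [0, 0, 0], "spin": 0},
  ],
)

```text
time: 9.1
tool_pos: [0.6189, 0.1396, 0.0278]
tool_rot: [-0.314, 1.556, -0.406]
contact_force: [0.4, 0.3, -2.6]
opening: 0.0296
```

```bash
python3 rel.py 618.4,139.5,28
```

```text
t 9.1 pos [618.9 139.6  27.8] jawang 1.4791 tilt [-1.    -0.005  0.014] F [ 0.4  0.3 -2.6] open 0.0296 spin to 1.48: -0.001
618.4,139.5,28 slide [-0.2 -0.2 -0.5] len 1.0
```

send_rows(
  motion=[
    {"hand": -1, "slide": [1, 0, 0], "spin": 0},
    {"hand": -0.3, "slide": [0, 0, 0], "spin": 0},
    {"hand": 0.2, "slide": [0, 0, 0], "spin": 0},
    {"hand": 0.3, "slide": [0, 0, 0], "spin": 0},
    {"hand": 0.3, "slide": [0, 0, 0], "spin": 0},
    {"hand": 0.3, "slide": [0, 0, 0], "spin": 0},
  ],
)

```text
time: 9.7
tool_pos: [0.6201, 0.1397, 0.028]
tool_rot: [-0.23, 1.553, -0.322]
contact_force: [-0.6, -0.6, -0.3]
opening: 0.0578
```

```bash
python3 rel.py 618.4,139.5,130
```

```text
t 9.7 pos [620.1 139.7  28. ] jawang 1.479 tilt [-1.    -0.004  0.017] F [-0.6 -0.6 -0.3] open 0.0578 spin to 1.48: -0.001
618.4,139.5,130 slide [-1.021e+02 -8.000e-01  1.000e-01] len 102.0
```

Next: straight up, then over to green (483, -145).

send_rows(
  motion=[
    {"hand": 0.3, "slide": [-15, 0, 0], "spin": 0},
    {"hand": 0.3, "slide": [-30, 0, 0], "spin": 0},
    {"hand": 0.3, "slide": [-35, 0, 0], "spin": 0},
    {"hand": 0.3, "slide": [-20, 0, 0], "spin": 0},
    {"hand": 0.3, "slide": [0, 0, 0], "spin": 0},
  ],
)

```text
time: 10.2
tool_pos: [0.6182, 0.1403, 0.1344]
tool_rot: [-0.235, 1.553, -0.327]
contact_force: [-0.3, -0.2, -0.4]
opening: 0.0598
```

```bash
python3 rel.py 484,-145,130
python3 - <<'E'
from h import *
from cell import vision
p=vision.read_camera("scene"); cv2.imwrite("pics/scene2.png",cv2.resize(p["pixels"][100:360,100:400],None,fx=2.3,fy=2.3));
E
```

```text
t 10.2 pos [618.2 140.3 134.4] jawang 1.479 tilt [-1.    -0.004  0.017] F [-0.3 -0.2 -0.4] open 0.0598 spin to 1.48: -0.001
484,-145,130 slide [   3.8 -296.4 -107.6] len 315.0
```

View pics/scene2.png

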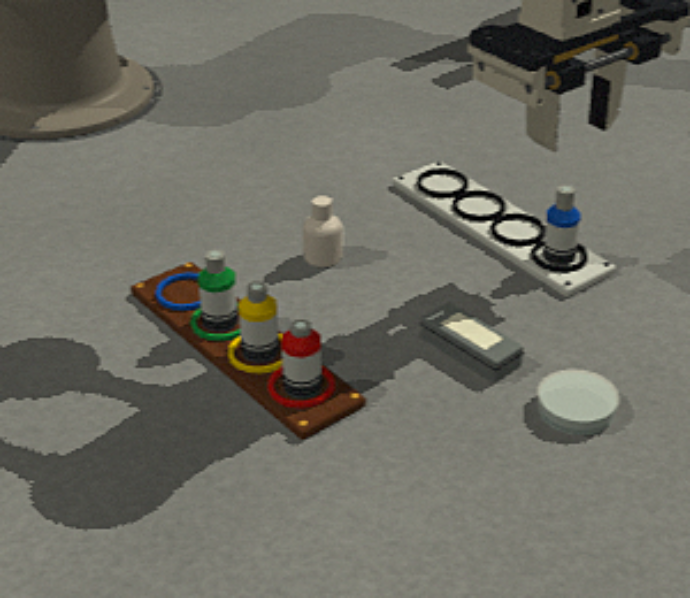

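Blue stands upright in the farthest collar (zoomed ~(560,235)). Now for green.

send_rows(
  motion=[
    {"hand": 0.3, "slide": [0, -30, -11], "spin": 0},
    {"hand": 0.3, "slide": [0, -45, -16], "spin": 0},
    {"hand": 0.3, "slide": [0, -45, -16], "spin": 0},
    {"hand": 0.3, "slide": [0, -45, -16], "spin": 0},
    {"hand": 0.3, "slide": [0, -45, -16], "spin": 0},
    {"hand": 0.3, "slide": [0, -45, -16], "spin": 0},
    {"hand": 0.3, "slide": [0, -25, -9], "spin": 0},
    {"hand": 0.3, "slide": [0, 0, 0], "spin": 0},
  ],
)

```text
time: 11.05
tool_pos: [0.4832, -0.1361, 0.1238]
tool_rot: [-0.476, 1.567, -0.563]
contact_force: [0.5, 0.6, 0.1]
opening: 0.0597
```

```bash
python3 rel.py 484,-145,130 484,-145,90
```

```text
t 11.05 pos [ 483.2 -136.1  123.8] jawang 1.4833 tilt [-1.    -0.002  0.004] F [0.5 0.6 0.1] open 0.0597 spin to 1.48: 0.003
484,-145,130 slide [-6.2 -8.9  1.6] len 11.0
484,-145,90 slide [40.   0.1 -0.1] len 40.0
```

send_rows(
  motion=[
    {"hand": 0.3, "slide": [0, -6, 1], "spin": 0.003},
    {"hand": 0.3, "slide": [10, 0, 0], "spin": 0},
    {"hand": 0.3, "slide": [15, 0, 0], "spin": 0},
    {"hand": 0.3, "slide": [4, 0, 0], "spin": 0},
    {"hand": 0.3, "slide": [0, 0, 0], "spin": 0},
  ],
)

```text
time: 11.55
tool_pos: [0.484, -0.139, 0.0903]
tool_rot: [1.806, 1.57, 1.717]
contact_force: [0.4, -0.3, 0.2]
opening: 0.0596
```

```bash
python3 rel.py 484,-145,28
```

```text
t 11.55 pos [ 484.  -139.    90.3] jawang 1.4825 tilt [-1.     0.001 -0.   ] F [ 0.4 -0.3  0.2] open 0.0596 spin to 1.48: 0.002
484,-145,28 slide [62.3 -6.   0.6] len 63.0
```

send_rows(
  motion=[
    {"hand": 0.3, "slide": [0, -5, 0], "spin": 0.003},
    {"hand": 0.3, "slide": [0, 0, 0], "spin": 0},
    {"hand": 0.3, "slide": [15, -1, 0], "spin": 0},
    {"hand": 0.3, "slide": [20, 0, 0], "spin": 0},
    {"hand": 0.3, "slide": [14, 0, 0], "spin": 0},
    {"hand": 0.3, "slide": [4, 0, 0], "spin": 0},
    {"hand": 0.3, "slide": [0, 0, 0], "spin": 0},
  ],
)

```text
time: 12.25
tool_pos: [0.4867, -0.1452, 0.0386]
tool_rot: [-0.234, 1.564, -0.323]
contact_force: [0.0, -0.2, -0.1]
opening: 0.0596
```

```bash
python3 rel.py 484,-145,28
```

```text
t 12.25 pos [ 486.7 -145.2   38.6] jawang 1.4818 tilt [-1.    -0.002  0.006] F [ 0.  -0.2 -0.1] open 0.0596 spin to 1.48: 0.002
484,-145,28 slide [10.6 -0.1 -2.7] len 11.0
```

send_rows(
  motion=[
    {"hand": 0.3, "slide": [6, 0, -3], "spin": 0},
    {"hand": 0.3, "slide": [4, 0, 0], "spin": 0},
    {"hand": 0.3, "slide": [0, 0, 0], "spin": 0},
  ],
)

```text
time: 12.55
tool_pos: [0.4846, -0.1454, 0.0297]
tool_rot: [-0.273, 1.561, -0.362]
contact_force: [0.2, 0.4, 0.8]
opening: 0.0593
```

```bash
python3 rel.py 484,-145,28
```

```text
t 12.55 pos [ 484.6 -145.4   29.7] jawang 1.4818 tilt [-1.    -0.003  0.009] F [0.2 0.4 0.8] open 0.0593 spin to 1.48: 0.002
484,-145,28 slide [ 1.6  0.3 -0.6] len 2.0
```

send_rows(
  motion=[
    {"hand": -0.2, "slide": [1, 0, -1], "spin": 0},
    {"hand": -1, "slide": [0, 0, 0], "spin": 0},
    {"hand": -1, "slide": [0, 0, 0], "spin": 0},
    {"hand": -1, "slide": [0, 0, 0], "spin": 0},
    {"hand": -1, "slide": [0, 0, 0], "spin": 0},
    {"hand": -1, "slide": [0, 0, 0], "spin": 0},
    {"hand": -1, "slide": [0, 0, 0], "spin": 0},
  ],
)

```text
time: 13.25
tool_pos: [0.484, -0.1455, 0.0294]
tool_rot: [-0.28, 1.56, -0.369]
contact_force: [-0.3, 0.5, -0.1]
opening: 0.0293
```

```bash
python3 rel.py 484,-145,130
```

```text
t 13.25 pos [ 484.  -145.5   29.4] jawang 1.4817 tilt [-1.    -0.003  0.011] F [-0.3  0.5 -0.1] open 0.0293 spin to 1.48: 0.002
484,-145,130 slide [-100.6    0.2    1. ] len 101.0
```

send_rows(
  motion=[
    {"hand": -1, "slide": [-10, 0, 0], "spin": 0},
    {"hand": -1, "slide": [-25, 0, 0], "spin": 0},
    {"hand": -1, "slide": [-35, 0, 0], "spin": 0},
    {"hand": -1, "slide": [-30, 0, 0], "spin": 0},
    {"hand": -1, "slide": [0, 0, 0], "spin": 0},
  ],
)

```text
time: 13.75
tool_pos: [0.4818, -0.1446, 0.1337]
tool_rot: [-0.247, 1.564, -0.336]
contact_force: [0.7, -0.3, -1.9]
opening: 0.0295
```

```bash
python3 rel.py 563.8,145.3,135
```

```text
t 13.75 pos [ 481.8 -144.6  133.7] jawang 1.4818 tilt [-1.    -0.002  0.007] F [ 0.7 -0.3 -1.9] open 0.0295 spin to 1.48: 0.002
563.8,145.3,135 slide [ -1.4 296.   55.9] len 301.0
```

send_rows(
  motion=[
    {"hand": -1, "slide": [-1, 25, 5], "spin": 0},
    {"hand": -1, "slide": [-1, 45, 8], "spin": 0},
    {"hand": -1, "slide": [0, 48, 9], "spin": 0},
    {"hand": -1, "slide": [0, 48, 9], "spin": 0},
    {"hand": -1, "slide": [0, 48, 9], "spin": 0},
    {"hand": -1, "slide": [0, 48, 9], "spin": 0},
    {"hand": -1, "slide": [0, 25, 6], "spin": 0},
    {"hand": -1, "slide": [0, 0, 0], "spin": 0},
  ],
)

```text
time: 14.55
tool_pos: [0.5627, 0.1452, 0.1324]
tool_rot: [-0.708, 1.566, -0.802]
contact_force: [-0.0, 0.5, -2.0]
opening: 0.0294
```

```bash
python3 rel.py 563.8,145.3,130
```

```text
t 14.55 pos [562.7 145.2 132.4] jawang 1.4768 tilt [-1.    -0.003  0.004] F [-0.   0.5 -2. ] open 0.0294 spin to 1.48: -0.003
563.8,145.3,130 slide [2.4 0.2 1. ] len 3.0
```

send_rows(
  motion=[
    {"hand": -1, "slide": [0, 0, 0], "spin": 0},
    {"hand": -1, "slide": [15, 0, 0], "spin": 0},
    {"hand": -1, "slide": [25, 0, 0], "spin": 0},
    {"hand": -1, "slide": [20, 0, 0], "spin": 0},
    {"hand": -1, "slide": [8, 0, 0], "spin": 0},
    {"hand": -1, "slide": [0, 0, 0], "spin": 0},
  ],
)

```text
time: 15.15
tool_pos: [0.5603, 0.1395, 0.0608]
tool_rot: [-1.662, 1.565, -1.76]
contact_force: [0.0, -0.2, -0.7]
opening: 0.0298
```

```bash
python3 rel.py 563.8,145.3,30
```

```text
t 15.15 pos [560.3 139.5  60.8] jawang 1.4731 tilt [-1.    -0.006 -0.001] F [ 0.  -0.2 -0.7] open 0.0298 spin to 1.48: -0.007
563.8,145.3,30 slide [30.7  6.3  2.9] len 32.0
```

send_rows(
  motion=[
    {"hand": -1, "slide": [0, 5, 3], "spin": -0.006},
    {"hand": -1, "slide": [0, 0, 0], "spin": 0},
    {"hand": -1, "slide": [5, 1, 0], "spin": 0},
    {"hand": -1, "slide": [5, 0, 0], "spin": 0},
    {"hand": -1, "slide": [0, 0, 0], "spin": 0},
  ],
)

```text
time: 15.65
tool_pos: [0.5661, 0.1446, 0.0532]
tool_rot: [-0.833, 1.564, -0.926]
contact_force: [-0.2, 0.4, -1.8]
opening: 0.0294
```

```bash
python3 rel.py 563.8,145.3,30
```

```text
t 15.65 pos [566.1 144.6  53.2] jawang 1.4782 tilt [-1.    -0.005  0.004] F [-0.2  0.4 -1.8] open 0.0294 spin to 1.48: -0.002
563.8,145.3,30 slide [23.2  0.6 -2.4] len 23.0
```

send_rows(
  motion=[
    {"hand": -1, "slide": [7, 0, -2], "spin": 0},
    {"hand": -1, "slide": [7, 0, 0], "spin": 0},
    {"hand": -1, "slide": [5, 0, 0], "spin": 0},
    {"hand": -1, "slide": [2, 0, 0], "spin": 0},
    {"hand": -1, "slide": [0, 0, 0], "spin": 0},
  ],
)

```text
time: 16.15
tool_pos: [0.5636, 0.1448, 0.03]
tool_rot: [-0.952, 1.565, -1.044]
contact_force: [0.7, -0.3, -2.5]
opening: 0.0295
```

```bash
python3 rel.py 563.8,145.3,30
```

```text
t 16.15 pos [563.6 144.8  30. ] jawang 1.4786 tilt [-1.    -0.005  0.004] F [ 0.7 -0.3 -2.5] open 0.0295 spin to 1.48: -0.001
563.8,145.3,30 slide [-0.   0.5  0.2] len 1.0
```

send_rows(
  motion=[
    {"hand": -1, "slide": [1, 0, 0], "spin": 0},
    {"hand": -0.3, "slide": [0, 0, 0], "spin": 0},
    {"hand": 0.2, "slide": [0, 0, 0], "spin": 0},
    {"hand": 0.3, "slide": [0, 0, 0], "spin": 0},
    {"hand": 0.3, "slide": [0, 0, 0], "spin": 0},
    {"hand": 0.3, "slide": [0, 0, 0], "spin": 0},
    {"hand": 0.3, "slide": [-10, 0, 0], "spin": 0},
  ],
)

```text
time: 16.85
tool_pos: [0.564, 0.1449, 0.04]
tool_rot: [-0.81, 1.564, -0.902]
contact_force: [-1.2, 0.2, 0.3]
opening: 0.0592
```

send_rows(
  motion=[
    {"hand": 0.3, "slide": [-30, 0, 0], "spin": 0},
    {"hand": 0.3, "slide": [-35, 0, 0], "spin": 0},
    {"hand": 0.3, "slide": [-25, 0, 0], "spin": 0},
    {"hand": 0.3, "slide": [0, 0, 0], "spin": 0},
  ],
)

```text
time: 17.25
tool_pos: [0.564, 0.1455, 0.1361]
tool_rot: [-0.644, 1.563, -0.737]
contact_force: [0.3, -0.6, -0.1]
opening: 0.0598
```

```bash
python3 rel.py 538.5,-146.5,130
```

```text
t 17.25 pos [564.  145.5 136.1] jawang 1.4785 tilt [-1.    -0.005  0.006] F [ 0.3 -0.6 -0.1] open 0.0598 spin to 1.48: -0.002
538.5,-146.5,130 slide [   7.4 -293.     1.5] len 293.0
```

send_rows(
  motion=[
    {"hand": 0.3, "slide": [0, -30, 0], "spin": 0},
    {"hand": 0.3, "slide": [0, -48, 0], "spin": 0},
    {"hand": 0.3, "slide": [0, -48, 0], "spin": 0},
    {"hand": 0.3, "slide": [0, -48, 0], "spin": 0},
    {"hand": 0.3, "slide": [0, -48, 0], "spin": 0},
    {"hand": 0.3, "slide": [0, -46, 0], "spin": 0},
    {"hand": 0.3, "slide": [0, -20, 0], "spin": 0},
    {"hand": 0.3, "slide": [0, 0, 0], "spin": 0},
  ],
)

```text
time: 18.05
tool_pos: [0.5358, -0.1501, 0.1365]
tool_rot: [-0.43, 1.563, -0.518]
contact_force: [0.4, 1.2, -0.2]
opening: 0.0598
```

```bash
python3 rel.py 538.5,-146.5,90;  python3 - <<'E'
from h import *
from cell import vision
p=vision.read_camera("scene"); cv2.imwrite("pics/scene3.png",cv2.resize(p["pixels"][100:360,100:400],None,fx=2.3,fy=2.3)); 
E
```

```text
t 18.05 pos [ 535.8 -150.1  136.5] jawang 1.4828 tilt [-1.    -0.003  0.007] F [ 0.4  1.2 -0.2] open 0.0598 spin to 1.48: 0.003
538.5,-146.5,90 slide [46.5  4.   2.1] len 47.0
```

View pics/scene3.png

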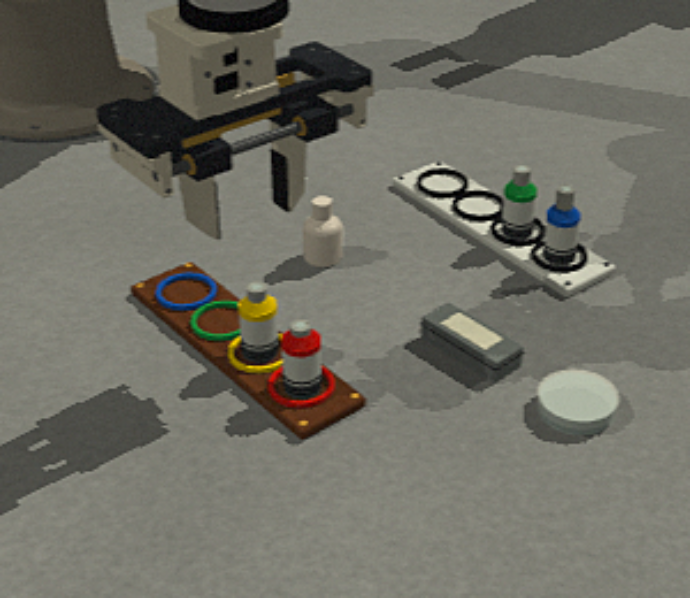

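Green (zoomed ~(520,205)) and blue (~(562,235)) stand upright in their collars. Yellow and red are untouched, and the gripper is above yellow. Now yellow.

send_rows(
  motion=[
    {"hand": 0.3, "slide": [5, 2, 2], "spin": 0},
    {"hand": 0.3, "slide": [20, 0, 0], "spin": 0},
    {"hand": 0.3, "slide": [15, 0, 0], "spin": 0},
    {"hand": 0.3, "slide": [0, 0, 0], "spin": 0},
    {"hand": 0.3, "slide": [0, 0, 0], "spin": 0},
  ],
)

```text
time: 18.6
tool_pos: [0.5391, -0.1397, 0.0942]
tool_rot: [-0.144, 1.565, -0.224]
contact_force: [0.4, 0.9, -0.1]
opening: 0.0595
```

```bash
python3 rel.py 538.5,-146.5,28
```

```text
t 18.6 pos [ 539.1 -139.7   94.2] jawang 1.4903 tilt [-1.    -0.001  0.006] F [ 0.4  0.9 -0.1] open 0.0595 spin to 1.48: 0.01
538.5,-146.5,28 slide [66.3 -6.7 -0.4] len 67.0
```

send_rows(
  motion=[
    {"hand": 0.3, "slide": [0, -5, 0], "spin": 0.008},
    {"hand": 0.3, "slide": [0, 0, 0], "spin": 0},
    {"hand": 0.3, "slide": [18, -1, 0], "spin": 0},
    {"hand": 0.3, "slide": [22, 0, 0], "spin": 0},
    {"hand": 0.3, "slide": [14, 0, 0], "spin": 0},
    {"hand": 0.3, "slide": [4, 0, 0], "spin": 0},
    {"hand": 0.3, "slide": [0, 0, 0], "spin": 0},
  ],
)

```text
time: 19.3
tool_pos: [0.5427, -0.1461, 0.0396]
tool_rot: [-0.227, 1.555, -0.314]
contact_force: [-0.7, 0.1, 0.4]
opening: 0.0593
```

```bash
python3 rel.py 538.5,-146.5,28
```

```text
t 19.3 pos [ 542.7 -146.1   39.6] jawang 1.4833 tilt [-1.    -0.003  0.015] F [-0.7  0.1  0.4] open 0.0593 spin to 1.48: 0.003
538.5,-146.5,28 slide [11.6 -0.8 -4.3] len 12.0
```

send_rows(
  motion=[
    {"hand": 0.3, "slide": [6, 0, -4], "spin": 0},
    {"hand": 0.3, "slide": [4, 0, 0], "spin": 0},
    {"hand": 0.3, "slide": [0, 0, 0], "spin": 0},
    {"hand": 0.3, "slide": [0, 0, 0], "spin": 0},
  ],
)

```text
time: 19.7
tool_pos: [0.5398, -0.1463, 0.0312]
tool_rot: [-0.245, 1.551, -0.332]
contact_force: [-0.5, 0.2, -0.1]
opening: 0.0595
```

```bash
python3 rel.py 538.5,-146.5,28
```

```text
t 19.7 pos [ 539.8 -146.3   31.2] jawang 1.4831 tilt [-1.    -0.005  0.019] F [-0.5  0.2 -0.1] open 0.0595 spin to 1.48: 0.003
538.5,-146.5,28 slide [ 3.2 -0.3 -1.3] len 3.0
```

send_rows(
  motion=[
    {"hand": -0.2, "slide": [2, 0, -2], "spin": 0},
    {"hand": -1, "slide": [0, 0, 0], "spin": 0},
    {"hand": -1, "slide": [0, 0, 0], "spin": 0},
    {"hand": -1, "slide": [0, 0, 0], "spin": 0},
    {"hand": -1, "slide": [0, 0, 0], "spin": 0},
    {"hand": -1, "slide": [0, 0, 0], "spin": 0},
    {"hand": -1, "slide": [0, 0, 0], "spin": 0},
  ],
)

```text
time: 20.4
tool_pos: [0.5382, -0.1463, 0.0297]
tool_rot: [-0.251, 1.55, -0.338]
contact_force: [-1.2, -0.4, 0.2]
opening: 0.0294
```

```bash
python3 rel.py 538.5,-146.5,130
```

```text
t 20.4 pos [ 538.2 -146.3   29.7] jawang 1.4831 tilt [-1.    -0.005  0.02 ] F [-1.2 -0.4  0.2] open 0.0294 spin to 1.48: 0.003
538.5,-146.5,130 slide [-100.3   -0.6    2.3] len 100.0
```

send_rows(
  motion=[
    {"hand": -1, "slide": [-10, 0, 0], "spin": 0},
    {"hand": -1, "slide": [-25, 0, 0], "spin": 0},
    {"hand": -1, "slide": [-35, 0, 1], "spin": 0},
    {"hand": -1, "slide": [-30, 0, 1], "spin": 0},
    {"hand": -1, "slide": [0, 0, 0], "spin": 0},
  ],
)

```text
time: 20.9
tool_pos: [0.5373, -0.1453, 0.1341]
tool_rot: [-0.232, 1.554, -0.319]
contact_force: [0.2, 0.3, -1.6]
opening: 0.0294
```

```bash
python3 rel.py 508.8,151.1,135
```

```text
t 20.9 pos [ 537.3 -145.3  134.1] jawang 1.4832 tilt [-1.    -0.004  0.017] F [ 0.2  0.3 -1.6] open 0.0294 spin to 1.48: 0.003
508.8,151.1,135 slide [ -3.  292.8 -54.3] len 298.0
```

send_rows(
  motion=[
    {"hand": -1, "slide": [-1, 25, -5], "spin": 0},
    {"hand": -1, "slide": [-1, 45, -8], "spin": 0},
    {"hand": -1, "slide": [0, 48, -9], "spin": 0},
    {"hand": -1, "slide": [0, 48, -9], "spin": 0},
    {"hand": -1, "slide": [0, 48, -9], "spin": 0},
    {"hand": -1, "slide": [0, 46, -9], "spin": 0},
    {"hand": -1, "slide": [0, 25, -5], "spin": 0},
    {"hand": -1, "slide": [0, 0, 0], "spin": 0},
  ],
)

```text
time: 21.7
tool_pos: [0.5053, 0.1517, 0.1313]
tool_rot: [-0.354, 1.555, -0.447]
contact_force: [-0.0, 0.1, -1.1]
opening: 0.0299
```

```bash
python3 rel.py 508.8,151.1,135
```

```text
t 21.7 pos [505.3 151.7 131.3] jawang 1.4782 tilt [-1.    -0.005  0.015] F [-0.   0.1 -1.1] open 0.0299 spin to 1.48: -0.002
508.8,151.1,135 slide [-3.7 -0.3  3.6] len 5.0
```

send_rows(
  motion=[
    {"hand": -1, "slide": [0, 0, 3], "spin": 0},
    {"hand": -1, "slide": [15, 2, 0], "spin": 0},
    {"hand": -1, "slide": [25, 0, 0], "spin": 0},
    {"hand": -1, "slide": [20, 0, 0], "spin": 0},
    {"hand": -1, "slide": [8, 0, 0], "spin": 0},
    {"hand": -1, "slide": [0, 0, 0], "spin": 0},
  ],
)

```text
time: 22.3
tool_pos: [0.5111, 0.1472, 0.0604]
tool_rot: [-0.458, 1.555, -0.555]
contact_force: [-0.2, 0.2, -1.0]
opening: 0.0293
```

```bash
python3 rel.py 508.8,151.1,30
```

```text
t 22.3 pos [511.1 147.2  60.4] jawang 1.474 tilt [-1.    -0.007  0.015] F [-0.2  0.2 -1. ] open 0.0293 spin to 1.48: -0.006
508.8,151.1,30 slide [30.4  3.8 -3.1] len 31.0
```

send_rows(
  motion=[
    {"hand": -1, "slide": [0, 3, -3], "spin": -0.005},
    {"hand": -1, "slide": [0, 0, 0], "spin": 0},
    {"hand": -1, "slide": [5, 1, 0], "spin": 0},
    {"hand": -1, "slide": [5, 0, 0], "spin": 0},
    {"hand": -1, "slide": [0, 0, 0], "spin": 0},
  ],
)

```text
time: 22.8
tool_pos: [0.5106, 0.1508, 0.0525]
tool_rot: [-0.308, 1.55, -0.401]
contact_force: [-0.6, -0.7, -1.3]
opening: 0.0295
```

```bash
python3 rel.py 508.8,151.1,30
```

```text
t 22.8 pos [510.6 150.8  52.5] jawang 1.4778 tilt [-1.    -0.006  0.019] F [-0.6 -0.7 -1.3] open 0.0295 spin to 1.48: -0.002
508.8,151.1,30 slide [22.5  0.3 -2.2] len 23.0
```

send_rows(
  motion=[
    {"hand": -1, "slide": [7, 0, -2], "spin": 0},
    {"hand": -1, "slide": [7, 0, 0], "spin": 0},
    {"hand": -1, "slide": [5, 0, 0], "spin": 0},
    {"hand": -1, "slide": [2, 0, 0], "spin": 0},
    {"hand": -1, "slide": [0, 0, 0], "spin": 0},
  ],
)

```text
time: 23.3
tool_pos: [0.5089, 0.151, 0.0297]
tool_rot: [-0.306, 1.55, -0.399]
contact_force: [-0.2, -0.7, 3.8]
opening: 0.0297
```

```bash
python3 rel.py 508.8,151.1,30
```

```text
t 23.3 pos [508.9 151.   29.7] jawang 1.4783 tilt [-1.    -0.006  0.02 ] F [-0.2 -0.7  3.8] open 0.0297 spin to 1.48: -0.002
508.8,151.1,30 slide [-0.3  0.1 -0.1] len 0.0
```

It has touched down (+3.8 N), so I release.

send_rows(
  motion=[
    {"hand": -1, "slide": [0, 0, 0], "spin": 0},
    {"hand": -0.3, "slide": [0, 0, 0], "spin": 0},
    {"hand": 0.2, "slide": [0, 0, 0], "spin": 0},
    {"hand": 0.3, "slide": [0, 0, 0], "spin": 0},
    {"hand": 0.3, "slide": [0, 0, 0], "spin": 0},
    {"hand": 0.3, "slide": [0, 0, 0], "spin": 0},
    {"hand": 0.3, "slide": [-10, 0, 0], "spin": 0},
  ],
)

```text
time: 24.0
tool_pos: [0.5086, 0.1511, 0.0398]
tool_rot: [-0.319, 1.551, -0.412]
contact_force: [0.6, 0.6, -0.9]
opening: 0.0596
```

send_rows(
  motion=[
    {"hand": 0.3, "slide": [-30, 0, 0], "spin": 0},
    {"hand": 0.3, "slide": [-35, 0, 0], "spin": 0},
    {"hand": 0.3, "slide": [-25, 0, 0], "spin": 0},
    {"hand": 0.3, "slide": [0, 0, 0], "spin": 0},
  ],
)

```text
time: 24.4
tool_pos: [0.5072, 0.1519, 0.1359]
tool_rot: [-0.284, 1.55, -0.376]
contact_force: [0.3, -0.3, -0.3]
opening: 0.0598
```

```bash
python3 rel.py 596,-151.2,130
```

```text
t 24.4 pos [507.2 151.9 135.9] jawang 1.4782 tilt [-1.    -0.006  0.02 ] F [ 0.3 -0.3 -0.3] open 0.0598 spin to 1.48: -0.002
596,-151.2,130 slide [  10.  -293.6  116.3] len 316.0
```

send_rows(
  motion=[
    {"hand": 0.3, "slide": [0, -30, 12], "spin": 0},
    {"hand": 0.3, "slide": [1, -45, 18], "spin": 0},
    {"hand": 0.3, "slide": [1, -45, 18], "spin": 0},
    {"hand": 0.3, "slide": [1, -45, 18], "spin": 0},
    {"hand": 0.3, "slide": [1, -45, 18], "spin": 0},
    {"hand": 0.3, "slide": [1, -45, 18], "spin": 0},
    {"hand": 0.3, "slide": [0, -25, 10], "spin": 0},
    {"hand": 0.3, "slide": [0, 0, 0], "spin": 0},
  ],
)

```text
time: 25.2
tool_pos: [0.5947, -0.1467, 0.1339]
tool_rot: [-0.22, 1.55, -0.308]
contact_force: [1.5, 0.5, -0.6]
opening: 0.0595
```

```bash
python3 rel.py 596,-151.2,90
```

```text
t 25.2 pos [ 594.7 -146.7  133.9] jawang 1.483 tilt [-1.    -0.005  0.021] F [ 1.5  0.5 -0.6] open 0.0595 spin to 1.48: 0.003
596,-151.2,90 slide [43.9 -4.2  0.7] len 44.0
```

send_rows(
  motion=[
    {"hand": 0.3, "slide": [5, -5, 0], "spin": 0},
    {"hand": 0.3, "slide": [20, -1, 0], "spin": 0},
    {"hand": 0.3, "slide": [15, 0, 0], "spin": 0},
    {"hand": 0.3, "slide": [0, 0, 0], "spin": 0},
    {"hand": 0.3, "slide": [0, 0, 0], "spin": 0},
  ],
)

```text
time: 25.7
tool_pos: [0.5928, -0.1498, 0.0907]
tool_rot: [-0.156, 1.554, -0.242]
contact_force: [0.6, -0.2, -0.2]
opening: 0.0595
```

```bash
python3 rel.py 596,-151.2,30
```

```text
t 25.7 pos [ 592.8 -149.8   90.7] jawang 1.4851 tilt [-1.    -0.003  0.017] F [ 0.6 -0.2 -0.2] open 0.0595 spin to 1.48: 0.005
596,-151.2,30 slide [60.8 -1.   2.3] len 61.0
```

send_rows(
  motion=[
    {"hand": 0.3, "slide": [15, -1, 1], "spin": 0.004},
    {"hand": 0.3, "slide": [20, 0, 0], "spin": 0},
    {"hand": 0.3, "slide": [14, 0, 0], "spin": 0},
    {"hand": 0.3, "slide": [4, 0, 0], "spin": 0},
    {"hand": 0.3, "slide": [0, 0, 0], "spin": 0},
  ],
)

```text
time: 26.2
tool_pos: [0.5959, -0.1494, 0.0365]
tool_rot: [-0.171, 1.55, -0.258]
contact_force: [1.2, 0.7, -0.2]
opening: 0.0597
```

```bash
python3 rel.py 596,-151.2,28
```

```text
t 26.2 pos [ 595.9 -149.4   36.5] jawang 1.4834 tilt [-1.    -0.004  0.02 ] F [ 1.2  0.7 -0.2] open 0.0597 spin to 1.48: 0.003
596,-151.2,28 slide [ 8.5 -1.8  0.1] len 9.0
```

send_rows(
  motion=[
    {"hand": 0.3, "slide": [5, -2, 0], "spin": 0},
    {"hand": 0.3, "slide": [3, 0, 0], "spin": 0},
    {"hand": 0.3, "slide": [0, 0, 0], "spin": 0},
    {"hand": 0.3, "slide": [0, 0, 0], "spin": 0},
  ],
)

```text
time: 26.6
tool_pos: [0.597, -0.1519, 0.0297]
tool_rot: [-0.187, 1.547, -0.274]
contact_force: [-0.1, 0.2, -0.3]
opening: 0.0599
```

```bash
python3 rel.py 596,-151.2,28
```

```text
t 26.6 pos [ 597.  -151.9   29.7] jawang 1.4835 tilt [-1.    -0.004  0.024] F [-0.1  0.2 -0.3] open 0.0599 spin to 1.48: 0.004
596,-151.2,28 slide [ 1.6  0.6 -1.1] len 2.0
```

send_rows(
  motion=[
    {"hand": -0.2, "slide": [1, 0, -1], "spin": 0},
    {"hand": -1, "slide": [0, 0, 0], "spin": 0},
    {"hand": -1, "slide": [0, 0, 0], "spin": 0},
    {"hand": -1, "slide": [0, 0, 0], "spin": 0},
    {"hand": -1, "slide": [0, 0, 0], "spin": 0},
    {"hand": -1, "slide": [0, 0, 0], "spin": 0},
    {"hand": -1, "slide": [0, 0, 0], "spin": 0},
  ],
)

```text
time: 27.3
tool_pos: [0.5964, -0.152, 0.0295]
tool_rot: [-0.193, 1.545, -0.28]
contact_force: [-0.3, 1.2, -0.8]
opening: 0.0297
```

```bash
python3 rel.py
```

```text
t 27.3 pos [ 596.4 -152.    29.5] jawang 1.4835 tilt [-1.    -0.005  0.025] F [-0.3  1.2 -0.8] open 0.0297 spin to 1.48: 0.003
```

send_rows(
  motion=[
    {"hand": -1, "slide": [-10, 0, 0], "spin": 0},
    {"hand": -1, "slide": [-25, 0, 0], "spin": 0},
    {"hand": -1, "slide": [-35, 0, 1], "spin": 0},
    {"hand": -1, "slide": [-30, 0, 1], "spin": 0},
    {"hand": -1, "slide": [0, 0, 0], "spin": 0},
  ],
)

```text
time: 27.8
tool_pos: [0.5946, -0.151, 0.133]
tool_rot: [-0.173, 1.55, -0.26]
contact_force: [0.2, 0.1, -1.8]
opening: 0.0299
```

```bash
python3 rel.py 454.2,156.9,135
```

```text
t 27.8 pos [ 594.6 -151.   133. ] jawang 1.4835 tilt [-1.    -0.004  0.02 ] F [ 0.2  0.1 -1.8] open 0.0299 spin to 1.48: 0.004
454.2,156.9,135 slide [  -6.5  294.5 -166.6] len 338.0
```

send_rows(
  motion=[
    {"hand": -1, "slide": [-1, 25, -14], "spin": 0},
    {"hand": -1, "slide": [-1, 40, -23], "spin": 0},
    {"hand": -1, "slide": [-1, 43, -24], "spin": 0},
    {"hand": -1, "slide": [-1, 43, -24], "spin": 0},
    {"hand": -1, "slide": [-1, 43, -24], "spin": 0},
    {"hand": -1, "slide": [-1, 43, -24], "spin": 0},
    {"hand": -1, "slide": [0, 30, -17], "spin": 0},
    {"hand": -1, "slide": [0, 0, 0], "spin": 0},
  ],
)

```text
time: 28.6
tool_pos: [0.4613, 0.1334, 0.1301]
tool_rot: [-0.304, 1.554, -0.397]
contact_force: [1.3, -0.6, -2.5]
opening: 0.0294
```

```bash
python3 rel.py 454.4,156.9,135
```

```text
t 28.6 pos [461.3 133.4 130.1] jawang 1.4783 tilt [-1.    -0.005  0.016] F [ 1.3 -0.6 -2.5] open 0.0294 spin to 1.48: -0.002
454.4,156.9,135 slide [-5.1 22.7 -9. ] len 25.0
```

send_rows(
  motion=[
    {"hand": -1, "slide": [0, 18, -8], "spin": 0},
    {"hand": -1, "slide": [0, 4, 0], "spin": 0},
    {"hand": -1, "slide": [5, 2, 0], "spin": 0},
    {"hand": -1, "slide": [20, 0, 0], "spin": 0},
    {"hand": -1, "slide": [25, 0, 0], "spin": 0},
    {"hand": -1, "slide": [12, 0, 0], "spin": 0},
    {"hand": -1, "slide": [0, 0, 0], "spin": 0},
  ],
)

```text
time: 29.3
tool_pos: [0.4579, 0.1542, 0.0631]
tool_rot: [-0.436, 1.553, -0.528]
contact_force: [0.2, -1.1, -2.0]
opening: 0.0293
```

```bash
python3 rel.py 454.4,156.9,30
```

```text
t 29.3 pos [457.9 154.2  63.1] jawang 1.4782 tilt [-1.    -0.007  0.016] F [ 0.2 -1.1 -2. ] open 0.0293 spin to 1.48: -0.002
454.4,156.9,30 slide [33.   2.6 -4.3] len 33.0
```

send_rows(
  motion=[
    {"hand": -1, "slide": [0, 2, -4], "spin": 0},
    {"hand": -1, "slide": [0, 0, 0], "spin": 0},
    {"hand": -1, "slide": [6, 0, 0], "spin": 0},
    {"hand": -1, "slide": [5, 0, 0], "spin": 0},
    {"hand": -1, "slide": [0, 0, 0], "spin": 0},
  ],
)

```text
time: 29.8
tool_pos: [0.4559, 0.1552, 0.0526]
tool_rot: [-0.354, 1.551, -0.449]
contact_force: [0.2, 0.4, -1.5]
opening: 0.0297
```

```bash
python3 rel.py 454.4,156.9,30
```

```text
t 29.8 pos [455.9 155.2  52.6] jawang 1.4761 tilt [-1.    -0.007  0.019] F [ 0.2  0.4 -1.5] open 0.0297 spin to 1.48: -0.004
454.4,156.9,30 slide [22.5  1.7 -2. ] len 23.0
```

send_rows(
  motion=[
    {"hand": -1, "slide": [7, 2, -2], "spin": 0},
    {"hand": -1, "slide": [7, 0, 0], "spin": 0},
    {"hand": -1, "slide": [5, 0, 0], "spin": 0},
    {"hand": -1, "slide": [2, 0, 0], "spin": 0},
    {"hand": -1, "slide": [0, 0, 0], "spin": 0},
  ],
)

```text
time: 30.3
tool_pos: [0.4543, 0.1576, 0.0296]
tool_rot: [-0.355, 1.551, -0.449]
contact_force: [0.1, 0.2, -1.8]
opening: 0.0296
```

```bash
python3 rel.py 454.4,156.9,29.5
```

```text
t 30.3 pos [454.3 157.6  29.6] jawang 1.4767 tilt [-1.    -0.007  0.019] F [ 0.1  0.2 -1.8] open 0.0296 spin to 1.48: -0.003
454.4,156.9,29.5 slide [ 0.1 -0.7  0.1] len 1.0
```

send_rows(
  motion=[
    {"hand": -1, "slide": [1, 0, 0], "spin": 0},
    {"hand": -0.3, "slide": [0, 0, 0], "spin": 0},
    {"hand": 0.2, "slide": [0, 0, 0], "spin": 0},
    {"hand": 0.3, "slide": [0, 0, 0], "spin": 0},
    {"hand": 0.3, "slide": [0, 0, 0], "spin": 0},
    {"hand": 0.3, "slide": [0, 0, 0], "spin": 0},
    {"hand": 0.3, "slide": [-10, 0, 0], "spin": 0},
  ],
)

```text
time: 31.0
tool_pos: [0.4547, 0.1577, 0.0401]
tool_rot: [-0.324, 1.55, -0.419]
contact_force: [0.6, 0.2, -0.1]
opening: 0.059
```

send_rows(
  motion=[
    {"hand": 0.3, "slide": [-30, 0, 0], "spin": 0},
    {"hand": 0.3, "slide": [-35, 0, 0], "spin": 0},
    {"hand": 0.3, "slide": [-35, 0, 0], "spin": 0},
    {"hand": 0.3, "slide": [-35, 0, 0], "spin": 0},
    {"hand": 0.3, "slide": [0, 0, 0], "spin": 0},
  ],
)

```text
time: 31.5
tool_pos: [0.4518, 0.1589, 0.1834]
tool_rot: [-0.302, 1.549, -0.396]
contact_force: [0.7, -0.4, -0.7]
opening: 0.06
```

send_rows(
  motion=[
    {"hand": 0.3, "slide": [0, 30, 0], "spin": 0},
    {"hand": 0.3, "slide": [0, 45, 0], "spin": 0},
    {"hand": 0.3, "slide": [0, 45, 0], "spin": 0},
    {"hand": 0.3, "slide": [0, 30, 0], "spin": 0},
    {"hand": 0.3, "slide": [0, 0, 0], "spin": 0},
    {"hand": 0.3, "slide": [0, 0, 0], "spin": 0},
  ],
)

```text
time: 32.1
tool_pos: [0.4655, 0.3123, 0.1834]
tool_rot: [-0.295, 1.548, -0.392]
contact_force: [-0.6, -0.1, -0.9]
opening: 0.0598
```

```bash
cat > chk.py <<'E'
from h import *
from cell import vision
from scipy.optimize import least_squares
P={n:vision.read_camera(n) for n in("top","scene")}
cv2.imwrite("pics/scene4.png",cv2.resize(P["scene"]["pixels"][100:360,100:400],None,fx=2.3,fy=2.3))
cv2.imwrite("pics/top4.png",P["top"]["pixels"])
for nm,c,h in(("blue",(617.5,139.5),72),("green",(562.8,145.3),68),("yellow",(508.2,151.1),64),("red",(453.5,156.9),60)):
    c0=np.array(c)/1000
    for n,p in P.items():
        C=cloud(p); near=(np.linalg.norm(C[...,:2]-c0,axis=-1)<.025)&(p["range_z"]>0)
        b=C[near&(C[...,2]>.02)&(C[...,2]<.05)][:,:2]
        r=least_squares(lambda x:np.linalg.norm(b-x,axis=1)-.015,c0,loss="soft_l1",f_scale=.001).x
        mt=near&(C[...,2]>(5+h)/1000)
        nose=ray(p,np.argwhere(mt)[:,::-1].astype(float),(10+h)/1000)[:,:2].mean(0) if mt.any() else np.zeros(2)
        print(nm,n,"top z",np.median(C[mt][:,2])*1000 if mt.any() else None,"want",10+h,"off barrel",((r-c0)*1000).round(1),"nose",((nose-c0)*1000).round(1))
E
python3 rel.py; python3 chk.py
```

```text
t 32.1 pos [465.5 312.3 183.4] jawang 1.4741 tilt [-1.    -0.007  0.022] F [-0.6 -0.1 -0.9] open 0.0598 spin to 1.48: -0.006
blue top top z 82.26695726076639 want 82 off barrel [-0.3  0.5] nose [-0.8 -0.2]
blue scene top z 82.27451982852918 want 82 off barrel [0.5 0.5] nose [ 2.  -2.2]
green top top z 78.55174127846843 want 78 off barrel [-0.6 -0.2] nose [-1.  -0.9]
green scene top z 78.28607358144556 want 78 off barrel [0.1 0.3] nose [ 3.4 -3.4]
yellow top top z 74.20146712239656 want 74 off barrel [-0.3 -0. ] nose [-0.4 -0.8]
yellow scene top z 73.77762928099907 want 74 off barrel [0.8 0.4] nose [ 3.8 -3.3]
red top top z 69.93246938184372 want 70 off barrel [-0.8  0.9] nose [-0.8  0. ]
red scene top z 69.75298926018009 want 70 off barrel [0.1 1.5] nose [ 3.9 -2.7]
```

View pics/scene4.png

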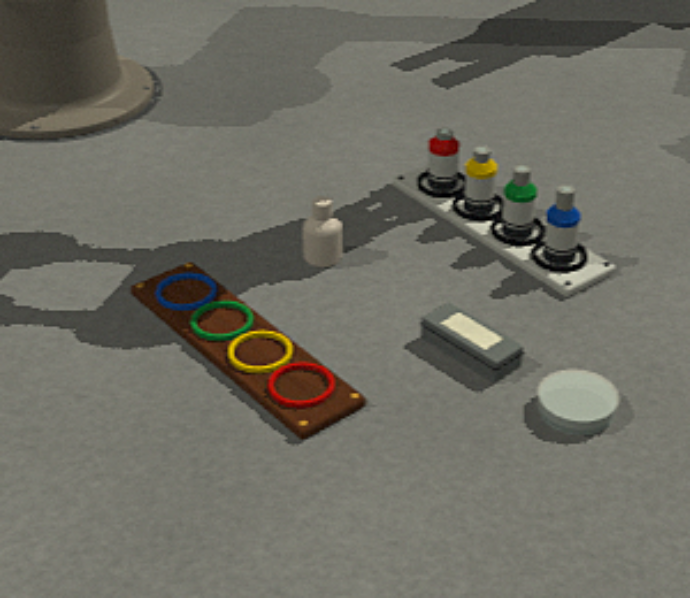

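View pics/top4.png

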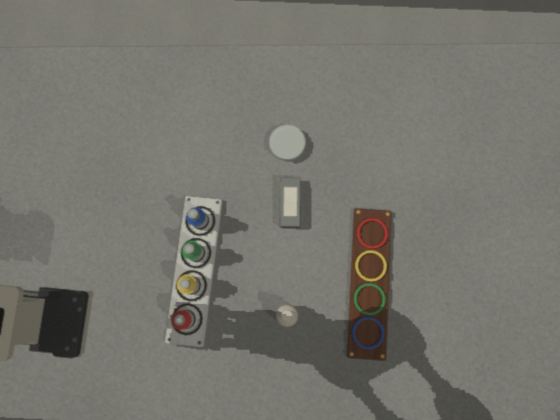

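All four are upright and seated: red, yellow, green, blue from near to far, at column ~185–200 in the top view. The bottle, slide box and dish haven't moved.

```bash
python3 -c "
from cell import job
print(job.hand_in())"
```

```text
the job is handed in; nothing more can be done
None
```

I moved all four objectives to the aluminium rack in reverse order and handed the job in at about 32 s. Blue, which stood nearest the robot, is now farthest away; then green, yellow and red, with red nearest.

- **Seating and position:** In the last pictures every objective stands upright. Top heights are within 0.6 mm of a full seat on the slab. The barrels are within about 1.5 mm of their collar centres.
- **Disagreement between cameras:** The nose positions from the scene camera were about 3–5 mm off the collar centres. That camera showed a similar offset before anything was moved, because it sees the noses from the side. The barrel fits from both cameras and the top camera's nose positions agree with each other.
- **Other objects:** By eye in the pictures, the bottle, slide box and dish are where they were. The gripper ended raised, away from everything.
- **Forces:** The readings I saw after each move stayed within about 4 N.

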